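Wedge the spring clip off the mixer shaft and loosen its left-hand knob

TASK

Free the dish of the inclined rotary mixer for cleaning: take the wedge tool from its stand, slide its blade down between the mixer shaft and the spring clip's crossbar so that the clip spreads and is eased off the shaft, with the wedge and not with the fingers, and drops into the dish or onto the bench close by, and stand the wedge back in its stand. Only after the clip is off, loosen the black knob under it by about a quarter turn; its thread is left-handed, so it loosens clockwise. Leave the culture dish and the sample jar where they stand.

Things in the scene. Friction and masses are not known exactly. Their poses are not given: they have to be found in the camera images.
- shaft_head: Head of the inclined white mixer, fixed. Origin: on the steel shaft's axis, in the top plane of the slotted seat that carries the clip. z: up along the shaft, which leans 0.61 rad from vertical, roughly to the robot; x: uphill, away from the robot; y: level. Shaft 12 mm across, domed end at z = 11 mm. Seat slot y = -7 to 7 mm, open to -x; below it the knob's top at z = -26 mm limits the blade.
- dish_mid (a point): Centre of the floor of the mixer's aluminium dish, fixed, 58 mm below the clip seat along the shaft, tilted with it. Rim of radius 70 mm, 20 mm above the floor.
- clip_mid (a point): Steel spring clip, a U of 4 mm wire, 26 x 25 mm. Point in its mid-plane, while on: on the shaft axis, 2 mm above the seat, axes as shaft_head. Crossbar along y at x = -13 mm, leaving a 5 mm gap to the shaft (x = -11 to -6 mm); two sprung jaws end in noses behind the shaft. Pushed 5 mm to its -x (about 10 N), the noses pass the shaft; then it springs off and drops.
- wedge_grip (a point): Wedge tool, 100 g, upright, blade down in its stand. Point: centre of its wooden handle, 14 mm along x, 16 mm along y, 84 mm along z (z towards the handle's end). A steel guard plate 32 x 26 x 5 mm below the handle has its underside 47 mm below this point.
- wedge_tip (a point): Lower edge of the wedge's polished steel blade, mid-width, on its flat face: 83 mm below the handle's centre and 8 mm to +x; axes as wedge_grip. Blade 36 mm long, 7 mm wide along y. The flat face (+x side, parallel to z) goes against the shaft; the other face slopes towards -x: 1.8 mm thick at the tip, 16 mm thick from 32 mm up.
- stand_mouth (a point): Grey block 64 x 64 x 44 mm, fixed. Point: centre of the mouth of its slot, in the top face. Slot 25 mm along x, 15 mm along y, right through. With the wedge home, axes alike, the guard lies on the top face and the handle's centre is 47 mm straight above this point.
- knob (a joint): Angle of the black knob, rad: 0 fully tight; grows as it is loosened, clockwise as seen looking down the shaft from its free end (left-hand thread); stop at 1.9. Turning needs about 0.1 N m; it stays where it is left.
- knob_grip (a point): Point on the axis of the black ribbed knob (42 mm across, 22 mm tall, coaxial with the shaft), 8 mm below its top face, 34 mm below the clip seat. Below the knob: a hub 28 mm across, 10 mm tall, then the dish floor. z up along the shaft.
- culture_dish: Lidded round culture dish, 92 mm across, 19 mm tall, loose, on the bench near the robot; origin at its underside. Bystander.
- sample_jar: White sample bottle, 51 mm across, 100 mm tall, loose, on the bench beside the mixer; origin at its underside. Bystander.

How it is judged:
On the way, in this order (a step that is already met when the one before it is completed fails the run):
1. the wedge presses on the clip while the clip is still on the shaft (contact force between wedge and clip above 0.5 N and distance between clip_mid and shaft_head below 0.012 m).
2. the clip is off the shaft (distance between clip_mid and shaft_head above 0.025 m), for 0.2 s.
3. the knob is loosened by at least 1.0 rad (value of joint knob above 1 rad), for 0.2 s.
At the end, for the whole second after the job is handed in: The clip lies at rest off the shaft, in the dish or on the bench, its middle 25 to 250 mm from its seat; the knob is loosened by at least 1.0 rad; the wedge rests in its stand, within 0.12 rad of upright, 12 mm of the slot's axis, guard within 5 mm of the stand's top (distance between clip_mid and shaft_head between 0.025 and 0.25 m and height (world z) of clip_mid above -0.01 m and linear speed of each of clip, wedge below 0.03 m/s and value of joint knob above 1 rad and horizontal distance between wedge_grip and stand_mouth below 0.012 m and z of wedge_grip in the frame of stand_mouth below 0.052 m and angle between wedge_grip's own z axis and vertical below 0.12 rad); the robot touches nothing.
It fails at once if the fingers push or pull the clip while it is on the shaft (contact force between the fingers and clip above 0.5 N and distance between clip_mid and shaft_head below 0.012 m).
It fails at once if the culture dish is moved by more than 30 mm (distance of culture_dish from where it was at the start of the episode above 0.03 m).
It fails at once if the sample jar is moved by more than 30 mm (distance of sample_jar from where it was at the start of the episode above 0.03 m).
It also fails if it takes over 67 s, if anything falls off the work surface, if the arm or the gripper's body presses on something with over 40 N, if the wrist force passes 120 N, or if a joint passes its speed limit or range.

ROBOT

A 6-joint arm with a two-finger parallel gripper is mounted at the origin on a cart in front of the work surface, level with it; the furniture and walls round the work are solid. World frame = base frame: x ahead of the robot, y to its left, z up, the work surface at z = 0. Lengths are in m, angles in rad, forces in N, time in s.
With the tool pointing down it reaches from about 0.35 to 0.975 m from the base axis. Payload 4.9 kg.
Tool frame: the origin (TCP) lies midway between the tips of the shut fingers; the grasp point (between the pads) lies 19 mm behind it; z points along the fingers, y is the line along which they close (so a half turn about z gives the same grasp; the last joint's range is limited). The gripper opens to 85 mm and grips with 20 to 120 N. Pads are 22 mm wide; open, the fingers measure 114 mm over their backs; the gripper's body (76 mm by 85 mm) begins 54 mm behind the grasp point. The pads swing forward as they close: fully open they stand 13 mm farther back than shut.
Start: joints at [-1.292, 0.053, 1.613, -0, 1.476, -0.119], TCP at [0.242, -0.576, 0.203] pointing down, gripper open.
Joint ranges: [-3.01, 3.01], [-1.01, 2.22], [0.06, 2.58], [-1.02, 4.17], [0.09, 2.62], [-3.14, 3.14]. Speed limits (rad/s): [2.57, 2.57, 3.14, 3.14, 3.14, 3.14].

INTERFACE

Orientations are given as [roll, pitch, yaw] about the fixed x, y, z axes, in that order (R = Rz(yaw) Ry(pitch) Rx(roll)).
In Python, from plant import ctrl, capture, workorder gives the robot as it stands.
- The arm moves only by the shell command python3 -m crank 'ROWS' [OPENING] [FORCE]. ROWS is JSON, a list of rows, each a list of 6 numbers: the shift along the tool's x, y, z in cm, then the turn, a rotation vector about the tool's x, y, z in rad. A call has exactly 10 rows; each row shifts and turns the commanded pose from where the row before left it, along the tool's axes as they then stand; what a row does not reach is not made up. A row lasts 1/8 s, in which the tool goes at most 62.5 mm and 10.7 degrees, less where a joint would pass 70% of its speed; a pose out of reach is approached as far as the arm can. A call is refused whole if a number of a shift passes 6.25 or a number of a turn 0.188, either way. A call with a gripper value outside its range is refused whole. OPENING is the gripper's target within -1 to 1 (fully open at 1, half-way at 0, shut at -1), set as the call begins (- or left out, the last holds). The fingers move at their own pace and stop on an object; FORCE is the grip in N (left out, the last holds). Time passes only in rows, so rows that do not move let the fingers close, or fill a call up. It gives the time, the measured TCP pose, the force, the opening and the grip force at its end, in the units of the state.
- ctrl.read_state(): the state, without advancing time (a new reading comes with each control period).
- capture(name): name is "scene" or "top" or "wrist"; returns a dict with "frame" (384x512x3 uint8, blue, green, red), "range_z" (384x512 float32, m along the optical axis (not along the pixel's ray), 0 where there is no reading), "fx", "fy", "cx", "cy" (pixels), "k1" (the pictures are not rectified: a ray, as slopes to the right and down, at radius r is drawn at 1 + k1 r^2 times it, then the intrinsics apply), "position" and "orientation" of the camera in the world. Camera axes: x right, y down, z forward; pixel columns grow to the right and rows downward; lengths in m; the calibration is good to about 2 mm. A picture is of the moment at which its call begins.
- workorder.finish_job(): hands the job in; it is judged then, once.
The state is a dict: "time": time; "joint_pos": joint angles; "qd": joint speeds; "effort": joint torques, N m; "ee_pos": TCP position; "tcp_rot": TCP orientation; "ft_force": force on the tool from outside, world axes, zero at the start; "wrist_torque": the same for the moment, N m; "opening": opening from 0.0 (shut) to 1.0 (fully open); "finger_force": force on a finger pad.
Only numpy, scipy, OpenCV 4.12 (cv2) and the standard library are available. Lean on these libraries where they do the work, as an engineer would, in place of code of your own. Each camera call takes 0.05 s, during which the arm holds its last target. There are 200 camera calls.

## Working session

There is one attempt and no reset: what is moved stays moved. The work goes in short steps, Python scripts to look and compute and a shell command to move; the robot and the scene stay as the last step left them, time stands still between calls to the robot, and variables do not carry over. Pictures are saved under pics/ and viewed, at most 10 in all, crops included, and the job is handed in when it is done.

```bash
ls; mkdir -p pics; cat > h.py <<'E'
import numpy as np, cv2
from scipy.spatial.transform import Rotation as R
from plant import ctrl, capture, workorder
def rot(o):
    o=np.array(o,float)
    if o.shape==(3,3): return o
    return R.from_euler('xyz',o).as_matrix() if o.size==3 else R.from_quat(o).as_matrix()
def cloud(c):
    h,w=c['range_z'].shape
    u,v=np.meshgrid(np.arange(w),np.arange(h))
    xd=(u-c['cx'])/c['fx']; yd=(v-c['cy'])/c['fy']; x,y=xd.copy(),yd.copy()
    for _ in range(10):
        s=1+c['k1']*(x*x+y*y); x,y=xd/s,yd/s
    z=c['range_z']
    P=np.stack([x*z,y*z,z],-1)@rot(c['orientation']).T+np.array(c['position'])
    P[z==0]=np.nan
    return P
E
python3 - <<'E'
from h import *
import pickle
for n in ['scene','top','wrist']:
    c=capture(n); cv2.imwrite(f'pics/{n}0.png',c['frame']); pickle.dump(c,open(n+'0.pkl','wb'))
    print(n,c['position'],c['orientation'],c['fx'],c['k1'])
a=cv2.imread('pics/scene0.png');b=cv2.imread('pics/top0.png')
cv2.imwrite('pics/both.png',np.vstack([a,b])[:, :] if 0 else cv2.resize(np.hstack([a,b]),(800,300)))
print(ctrl.read_state())
E
```

```text
pics
scene [0.01756894 0.65814475 0.51445416] [-1.97861031  0.00633828 -2.48479841] 419.5305102145786 -0.04665553410724724
top [ 0.41287749 -0.04692275  0.94583954] [-2.97354146 -0.00595497 -1.55149573] 398.3300640256413 -0.1137644186169299
wrist [ 0.30328535 -0.55017197  0.3738346 ] [ 2.87448609e+00  1.98805877e-03 -1.17279627e+00] 283.0564918008418 -0.006896722824312642
{'time': 0.15, 'joint_pos': array([-1.29198066e+00,  5.32159570e-02,  1.61398179e+00,  2.00183792e-05,
        1.47601099e+00, -1.19008516e-01]), 'qd': array([-0.00057218, -0.00056733, -0.00410801, -0.00041931,  0.00050116,
        0.00067066]), 'effort': array([ 6.14338715e-04, -3.94241273e+01, -3.70721734e+01, -1.74787633e-04,
        4.59938470e-03, -9.11206683e-06]), 'ee_pos': array([ 0.24198624, -0.57567287,  0.20223691]), 'tcp_rot': array([-3.13999037e+00, -2.11657996e-04,  3.97822098e-01]), 'ft_force': array([ 0.05558784, -0.65913512,  0.56429046]), 'wrist_torque': array([ 0.01807202, -0.03777485, -0.00851609]), 'finger_force': 0.0, 'opening': 1.0016476404154913}
```

View pics/scene0.png

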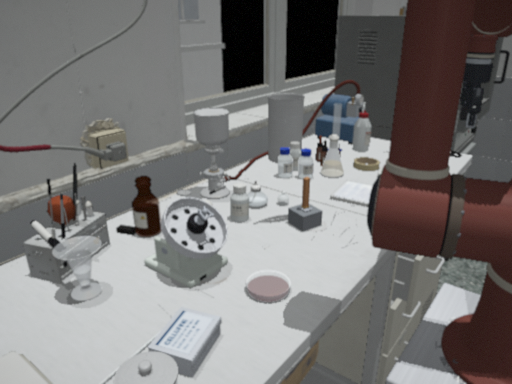

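View pics/top0.png

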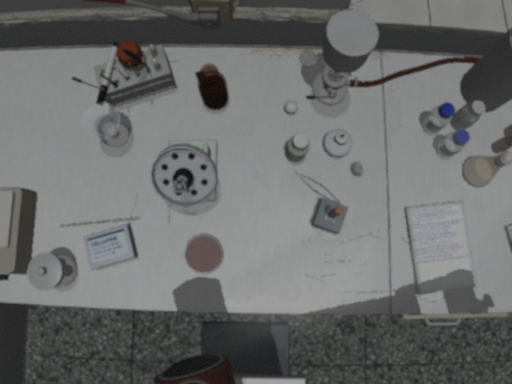

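The scene view shows the mixer at about (195,235), the stand with the wedge at (305,210), and the culture dish at (268,286). In the top view the mixer dish is at (185,175), the stand at (330,214), the jar at (298,147) and the culture dish at (204,253).

```bash
python3 - <<'E'
from h import *
import pickle
c=pickle.load(open('top0.pkl','rb')); P=cloud(c)
s=pickle.load(open('scene0.pkl','rb')); S=cloud(s)
# stand: points z 0.035-0.052 near px
def sel(P,ctr,r,z0,z1):
    d=np.hypot(P[...,0]-ctr[0],P[...,1]-ctr[1]); return (d<r)&(P[...,2]>z0)&(P[...,2]<z1)
st=P[220,325]; print('stand px',st, 'bench',P[280,300],P[230,280])
for n,Q in (('top',P),('scene',S)):
    m=sel(Q,st,.06,.034,.054); q=Q[m]; 
    print(n,'stand top',len(q),q.mean(0),cv2.minAreaRect((q[:,:2]*1000).astype(np.float32)))
    m=sel(Q,st,.06,.075,.2); q=Q[m]; print(n,'handle',len(q),np.median(q,0),q.min(0),q.max(0),cv2.minAreaRect((q[:,:2]*1000).astype(np.float32)))
    for nm,px in (('dish',P[253,204]),('jar',P[142,298])):
        m=sel(Q,px,.07,.012,.15); q=Q[m]; print(n,nm,px,len(q),np.median(q,0),q.min(0),q.max(0))
# mixer
mx=P[190,200]; print('mixer',mx)
for n,Q in (('top',P),('scene',S)):
    m=sel(Q,P[178,184],.12,.03,.3); q=Q[m]; print(n,len(q),q.min(0),q.max(0))
    # ransac plane w/ tilt .61
    best=0; rng=np.random.default_rng(0)
    for i in range(3000):
        a=q[rng.choice(len(q),3,False)]; nn=np.cross(a[1]-a[0],a[2]-a[0]); l=np.linalg.norm(nn)
        if l<1e-4: continue
        nn/=l; nn*=np.sign(nn[2])
        if abs(np.arccos(nn[2])-.61)>.1: continue
        k=abs((q-a[0])@nn)<.0025
        if k.sum()>best: best=k.sum(); bn=nn; bk=k
    f=q[bk]; ce=f.mean(0); u=np.linalg.svd(f-ce)[2][2]; u*=np.sign(u[2])
    print(n,best,'ctr',ce,'n',u,'tilt',np.arccos(u[2]),'az',np.arctan2(u[1],u[0]))
for n,c in (('t',c['frame'][130:230,130:230]),('s',s['frame'][180:270,150:240])):
    cv2.imwrite(f'pics/c{n}.png',cv2.resize(c,(400,400),interpolation=cv2.INTER_CUBIC))
cv2.imwrite('pics/crops.png',np.hstack([cv2.imread('pics/ct.png'),cv2.imread('pics/cs.png')]))
E
```

```text
stand px [ 0.51099065 -0.19821098  0.04774956] bench [nan nan nan] [ 0.49024732 -0.09859896  0.00118212]
top stand top 669 [ 0.52129809 -0.20860139  0.04427888] ((522.52685546875, -211.61045837402344), (64.89970397949219, 64.36872863769531), 71.07823944091797)
top handle 99 [ 0.52064715 -0.20912365  0.12991785] [ 0.51428602 -0.21983032  0.07666378] [ 0.53092495 -0.20252666  0.13455978] ((522.1145629882812, -211.45635986328125), (16.305925369262695, 13.886078834533691), 70.46327209472656)
top dish [0.43185997 0.07719973 0.02022741] 1235 [0.43068962 0.0803572  0.01895591] [0.38583102 0.03544345 0.01218934] [0.47587776 0.12651365 0.02471429]
top jar [ 0.67774662 -0.13111473  0.09868316] 529 [ 0.67054539 -0.13056573  0.07388579] [ 0.65419219 -0.15757585  0.01278172] [ 0.7037245  -0.10652635  0.10362697]
scene stand top 348 [ 0.51558564 -0.20057682  0.04351091] ((522.51318359375, -210.392333984375), (69.35013580322266, 70.2936782836914), 71.78042602539062)
scene handle 164 [ 0.51800909 -0.20583169  0.1050459 ] [ 0.51253665 -0.21827741  0.07534057] [ 0.53157861 -0.20016373  0.13434773] ((5
[... 192 characters left out ...]
7131 0.03935868 0.01201162] [0.47379048 0.12908518 0.02139567]
scene jar [ 0.67774662 -0.13111473  0.09868316] 600 [ 0.66849743 -0.1182248   0.0576506 ] [ 0.65276656 -0.15202976  0.01202139] [ 0.70004099 -0.10274424  0.10188352]
mixer [0.56873727 0.08376592 0.07957195]
top 3452 [0.52993217 0.0453483  0.03133114] [0.67700068 0.18742099 0.15965119]
top 2121 ctr [0.59954304 0.11696723 0.10108253] n [-0.56924941 -0.00941007  0.82211104] tilt 0.6056872231072827 az -3.125063491823736
scene 3649 [0.52905995 0.04763514 0.03003684] [0.67726216 0.18985143 0.15840844]
scene 1705 ctr [0.59758053 0.11963897 0.10040424] n [-0.57323082 -0.00492805  0.81937912] tilt 0.6104692329091671 az -3.1329958924172954
```

View pics/crops.png

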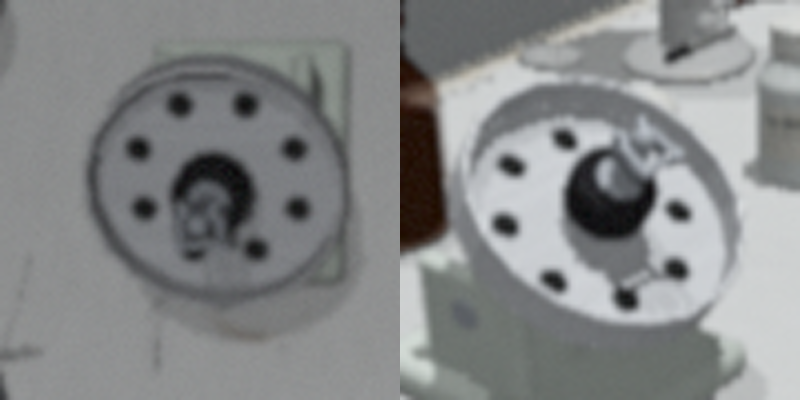

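```bash
cat >> h.py <<'E'
def go(p,Rt=None):
    s=ctrl.read_state(); R0=rot(s['tcp_rot'])
    print('shift first (cm, present tool axes):',np.round(100*R0.T@(np.array(p)-s['ee_pos']),2))
    if Rt is not None: print('turn (tool axes):',np.round(R.from_matrix(R0.T@Rt).as_rotvec(),3))
E
python3 -m crank '[[5,-2.85,-0.6,0,0,0],[5,-2.85,-0.6,0,0,0],[5,-2.85,-0.6,0,0,0],[5,-2.85,-0.6,0,0,0],[5,-2.85,-0.6,0,0,0],[5,-2.85,-0.6,0,0,0],[5,-2.85,-0.6,0,0,0],[5,-2.85,-0.6,0,0,0],[0,0,0,0,0,-0.165],[0,0,0,0,0,-0.165]]' 0.2 40
python3 -m crank '[[0,0,0,0,0,-0.165],[0,0,0,0,0,-0.165],[0,0,0,0,0,-0.165],[0,0,0,0,0,0],[0,0,0,0,0,0],[0,0,0,0,0,0],[0,0,0,0,0,0],[0,0,0,0,0,0],[0,0,0,0,0,0],[0,0,0,0,0,0]]' 
python3 - <<'E'
from h import *
import pickle
c=capture('wrist'); pickle.dump(c,open('wrist1.pkl','wb')); cv2.imwrite('pics/wrist1.png',c['frame'])
Q=cloud(c); x0=np.array([.5225,-.211]); d=np.hypot(Q[...,0]-x0[0],Q[...,1]-x0[1])
for nm,a,b,r in (('top',.036,.046,.06),('guard',.0465,.056,.03),('handle',.06,.14,.02),('handletop',.125,.14,.02)):
    q=Q[(d<r)&(Q[...,2]>a)&(Q[...,2]<b)]
    if len(q)>5: print(nm,len(q),cv2.minAreaRect((q[:,:2]*1000).astype(np.float32)),np.percentile(q[:,2],[5,50,95]))
E
```

```text
time: 1.4
ee_pos: [0.5229, -0.2099, 0.2508]
tcp_rot: [-3.141, 0.0, 0.735]
ft_force: [-0.4, -0.0, -0.8]
opening: 0.601
finger_force: 0.0
time: 2.65
ee_pos: [0.5225, -0.211, 0.2512]
tcp_rot: [-3.142, 0.0, 1.223]
ft_force: [0.4, -0.1, 0.0]
opening: 0.598
finger_force: 0.0
top 1518 ((523.324462890625, -210.17930603027344), (64.14653015136719, 63.707740783691406), 70.9831314086914) [0.04348227 0.04478446 0.04579865]
guard 304 ((522.97021484375, -213.44735717773438), (43.42194747924805, 46.48392105102539), 11.951601028442383) [0.04782678 0.04979428 0.05143823]
handle 312 ((523.3020629882812, -209.9445343017578), (16.301918029785156, 13.864221572875977), 68.54792785644531) [0.07075353 0.13248028 0.13461041]
handletop 199 ((523.5615234375, -210.29833984375), (16.04511260986328, 12.739950180053711), 69.93571472167969) [0.12885543 0.13327894 0.13475526]
```

View pics/wrist1.png

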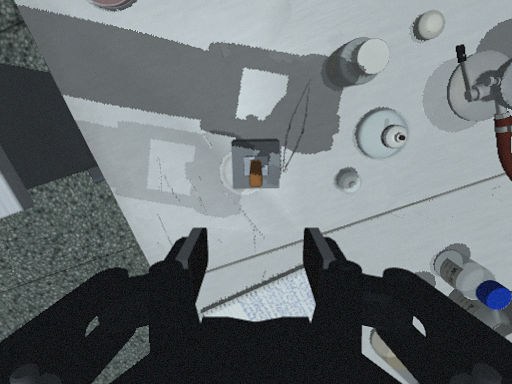

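The wrist view shows the stand at about (256,163) with the handle upright and the tool axes aligned with it (16 mm side along tool x). I'll descend and grip.

```bash
python3 -m crank '[[0.1,0,3,0,0,0],[0,0,3,0,0,0],[0,0,3,0,0,0],[0,0,3,0,0,0],[0,0,3,0,0,0],[0,0,2.9,0,0,0],[0,0,0,0,0,0],[0,0,0,0,0,0],[0,0,0,0,0,0],[0,0,0,0,0,0]]'
python3 -m crank '[[0,0,0,0,0,0],[0,0,0,0,0,0],[0,0,0,0,0,0],[0,0,0,0,0,0],[0,0,0,0,0,0],[0,0,0,0,0,0],[0,0,0,0,0,0],[0,0,0,0,0,0],[0,0,0,0,0,0],[0,0,0,0,0,0]]' -1 110
```

```text
time: 3.95
ee_pos: [0.5237, -0.2105, 0.0737]
tcp_rot: [3.139, 0.0, 1.223]
ft_force: [0.9, 0.4, -0.0]
opening: 0.6
finger_force: 0.0
time: 5.2
ee_pos: [0.5232, -0.2102, 0.0726]
tcp_rot: [3.141, 0.0, 1.223]
ft_force: [0.8, 0.3, 5.2]
opening: 0.141
finger_force: 107.8
```

```bash
python3 -m crank '[[0,0,-1,0,0,0],[0,0,-2,0,0,0],[0,0,-2.5,0,0,0],[0,0,-2.5,0,0,0],[0,0,-2.5,0,0,0],[0,0,-2.5,0,0,0],[0,0,-2.5,0,0,0],[0,0,-2,0,0,0],[0,0,0,0,0,0],[0,0,0,0,0,0]]'
python3 - <<'E'
from h import *
s=ctrl.read_state(); R0=rot(s['tcp_rot']); print(s['ee_pos'])
c=capture('scene'); Q=(cloud(c)-s['ee_pos'])@R0*1000
m=(abs(Q[...,0])<25)&(abs(Q[...,1])<25)&(Q[...,2]>8)&(Q[...,2]<80)
v,u=np.where(m); print(len(v),u.min(),u.max(),v.min(),v.max())
for z in range(16,72,5):
    q=Q[m&(abs(Q[...,2]-z)<3)]
    if len(q): print(z,len(q),'x',q[:,0].min().round(1),q[:,0].max().round(1),'y',q[:,1].min().round(1),q[:,1].max().round(1))
cu,cv=int(u.mean()),int(v.mean()); f=c['frame'][cv-45:cv+35,cu-40:cu+40]
cv2.imwrite('pics/blade.png',cv2.resize(f,(480,480),interpolation=cv2.INTER_CUBIC))
E
```

```text
time: 6.45
ee_pos: [0.5224, -0.2098, 0.2462]
tcp_rot: [-3.14, -0.0, 1.223]
ft_force: [-0.2, 0.5, -1.8]
opening: 0.143
finger_force: 107.3
[ 0.5224413  -0.20984085  0.24622212]
146 300 316 137 157
16 18 x -5.9 8.7 y -10.9 3.0
21 21 x -9.1 8.3 y -12.1 3.9
26 49 x -14.7 14.1 y -20.4 14.7
31 12 x -10.3 14.1 y -18.1 14.7
36 13 x -2.9 4.9 y -10.6 5.4
41 11 x -4.1 4.9 y -8.1 3.9
46 9 x -2.9 5.0 y -6.4 7.5
51 7 x -4.0 2.4 y -1.7 7.1
56 6 x -2.4 4.9 y 0.8 7.1
61 3 x -5.1 0.8 y 5.0 7.5
```

View pics/blade.png

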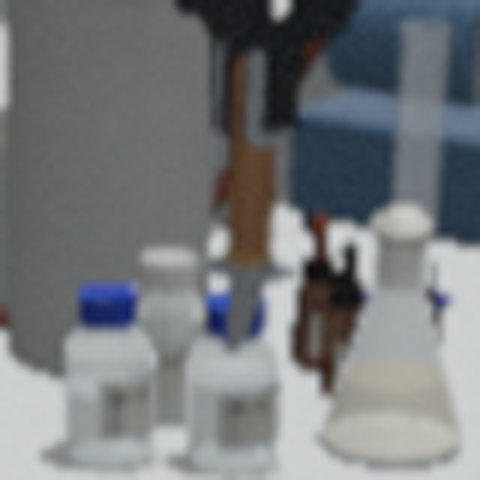

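The blade's tip is towards tool +y, so wedge +x = tool +y. Next I refine the shaft axis from the stored clouds and compute the approach.

```bash
python3 - <<'E'
from h import *
import pickle
from scipy.optimize import least_squares
cs=[]
for nm in ('top0','scene0'):
    Q=cloud(pickle.load(open(nm+'.pkl','rb'))).reshape(-1,3)
    n=np.array([-.571,-.007,.82]); n/=np.linalg.norm(n); ex=np.cross([0,1,0],n); ex/=np.linalg.norm(ex); ey=np.cross(n,ex)
    F=np.stack([ex,ey,n],1); o=np.array([.6,.117,.1])
    q=(Q-o)@F; q=q[(np.hypot(q[:,0],q[:,1])<.1)&(abs(q[:,2])<.09)]
    fl=q[(abs(q[:,2])<.006)&(np.hypot(q[:,0],q[:,1])<.06)]; h=np.median(fl[:,2])
    rim=q[(abs(q[:,2]-h-.019)<.003)]; 
    f=lambda p:np.hypot(rim[:,0]-p[0],rim[:,1]-p[1])-.07
    r=least_squares(f,[0,0],loss='soft_l1',f_scale=.002)
    k=q[(abs(q[:,2]-h-.032)<.003)&(np.hypot(q[:,0]-r.x[0],q[:,1]-r.x[1])<.03)]
    dm=q[(q[:,2]-h>.045)&(np.hypot(q[:,0]-r.x[0],q[:,1]-r.x[1])<.03)]
    print(nm,'floor h',h,'rim',len(rim),r.x,np.std(f(r.x)),'knobtop',len(k),k.mean(0) if len(k) else '', 'head',len(dm),dm.min(0)-[0,0,h],dm.max(0)-[0,0,h],np.median(dm,0))
    c=o+F@[*r.x,h]; cs.append(c); print('dish_mid',c,'seat',c+.058*n)
seat=np.mean(cs,0)+.058*n
Rt=np.stack([ey,ex,-n],1)
print(seat,np.linalg.det(Rt))
go(seat+n*.125-ex*.0152,Rt)
np.savez('head.npz',seat=seat,F=F)
E
```

```text
top0 floor h 0.001188543117220042 rim 342 [-0.00044385 -0.00050696] 0.012153764496699044 knobtop 184 [ 0.00495741 -0.0035825   0.03304599] head 151 [-0.0172699  -0.01521183  0.05505062] [0.01097966 0.01318645 0.07135603] [-0.00073215 -0.0017644   0.0624178 ]
dish_mid [0.59895862 0.11648472 0.10071879] seat [0.56581559 0.11607841 0.14831474]
scene0 floor h 0.0016287720027279378 rim 415 [-0.00122381  0.0011885 ] 0.015218458022038908 knobtop 181 [-0.00347135  0.00666712  0.03350753] head 140 [-0.01703665 -0.0140338   0.04527889] [0.01057314 0.01541023 0.06924574] [-0.00482869  0.00507715  0.06261682]
dish_mid [0.59806021 0.11817706 0.1006441 ] seat [0.56491717 0.11777075 0.14824004]
[0.56536638 0.11692458 0.14827739] 1.0000000000000002
shift first (cm, present tool axes): [ 29.23 -14.94   0.4 ]
turn (tool axes): [-0.603  0.112 -0.34 ]
```

```bash
python3 -m crank '[[4.18,-2.13,0.05,0,0,0],[4.18,-2.13,0.05,0,0,0],[4.18,-2.13,0.05,0,0,0],[4.18,-2.13,0.05,0,0,0],[4.18,-2.13,0.05,0,0,0],[4.18,-2.13,0.05,0,0,0],[4.18,-2.13,0.05,0,0,0],[0,0,0,0,0,0],[0,0,0,-0.12,0.022,-0.068],[0,0,0,-0.12,0.022,-0.068]]'
python3 -m crank '[[0,0,0,-0.12,0.022,-0.068],[0,0,0,-0.12,0.022,-0.068],[0,0,0,-0.12,0.022,-0.068],[0,0,0,0,0,0],[0,0,0,0,0,0],[0,0,0,0,0,0],[0,0,0,0,0,0],[0,0,0,0,0,0],[0,0,0,0,0,0],[0,0,0,0,0,0]]'
cat > look.py <<'E'
from h import *
import sys,pickle
z=np.load('head.npz'); seat,F=z['seat'],z['F']; n=F[:,2]; Rt=np.stack([F[:,1],F[:,0],-n],1)
s=ctrl.read_state(); R0=rot(s['tcp_rot'])
print('tcp in head mm',((s['ee_pos']-seat)@F*1000).round(1),'q',s['joint_pos'].round(2))
tip=s['ee_pos']+R0@[0,.008,.0646]; print('tip in head',((tip-seat)@F*1000).round(1))
go(seat+n*(.0646+.018)-F[:,0]*.0152,Rt)
def px(c,P):
    p=(np.atleast_2d(P)-c['position'])@rot(c['orientation']); a=p[:,:2]/p[:,2:]; r2=(a**2).sum(1,keepdims=True)
    return (a*(1+c['k1']*r2)*[c['fx'],c['fy']]+[c['cx'],c['cy']]).round().astype(int)
E
python3 - <<'E'
from look import *
ims=[]
for nm in ('wrist','scene','top'):
    c=capture(nm); Q=cloud(c); pickle.dump(c,open(nm+'2.pkl','wb'))
    p=px(c,seat)[0]; t=px(c,tip)[0]; print(nm,p,t)
    h=(Q-seat)@F*1000; w=(Q-s['ee_pos'])@R0*1000
    m=(abs(h[...,2]-5)<14)&(np.hypot(h[...,0],h[...,1])<30)
    q=h[m]; print(' head',len(q),q.min(0).round(1) if len(q) else '',q.max(0).round(1) if len(q) else '')
    m=(abs(w[...,0])<20)&(abs(w[...,1])<20)&(w[...,2]>30)&(w[...,2]<75)
    for a in (35,45,55,62):
        q=w[m&(abs(w[...,2]-a)<4)]
        if len(q): print(' blade',a,len(q),q.min(0).round(1),q.max(0).round(1))
    f=c['frame'].copy()
    b=(p+t)//2; y0,x0=np.clip(b[1]-32,0,384-64),np.clip(b[0]-32,0,512-64)
    k=cv2.resize(f[y0:y0+64,x0:x0+64],(384,384),interpolation=cv2.INTER_CUBIC)
    for g in (p,t): cv2.drawMarker(k,(int((g[0]-x0)*6+3),int((g[1]-y0)*6+3)),(0,0,255) if g is p else (0,255,0),0,14,1)
    ims.append(k)
cv2.imwrite('pics/app.png',cv2.resize(np.hstack(ims),(798,266)))
E
```

```text
time: 7.75
ee_pos: [0.4827, 0.115, 0.2427]
tcp_rot: [2.897, -0.026, 1.364]
ft_force: [0.1, 0.4, -0.8]
opening: 0.148
finger_force: 107.7
time: 9.0
ee_pos: [0.4825, 0.1159, 0.2436]
tcp_rot: [2.535, -0.003, 1.575]
ft_force: [-0.9, -0.3, -0.7]
opening: 0.147
finger_force: 107.7
tcp in head mm [-13.5  -0.2 125.6] q [ 0.13 -0.77  2.26 -0.08  1.05  0.14]
tip in head [-5.6 -0.3 61. ]
shift first (cm, present tool axes): [ 0.03 -0.16  4.3 ]
turn (tool axes): [-0.001  0.002  0.001]
wrist [268 178] [264 194]
 head 546 [-14.5 -12.3  -8.8] [12.3 15.5 12.9]
 blade 62 2 [ 3.5  7.1 61.4] [ 3.7  8.  62. ]
scene [204 212] [217 195]
 head 140 [-16.7 -13.2  -4.4] [11.3 14.8 12.7]
 blade 35 5 [ 2.1 -4.4 35.8] [ 4.6  7.4 38.7]
 blade 45 15 [ 0.8 -2.6 41.6] [ 4.3  7.2 47.7]
 blade 55 9 [ 0.7  2.5 51.2] [ 3.6  7.8 59. ]
 blade 62 4 [ 1.8  4.2 58.6] [ 2.7  7.9 63.3]
top [179 185] [174 201]
 head 151 [-15.9 -15.5  -3.8] [12.  13.  12.8]
 blade 45 4 [-3.9  7.1 47.4] [-0.  9. 49.]
 blade 55 8 [-6.1  3.9 52.2] [ 1.9  9.2 58.2]
 blade 62 7 [-5.8  4.  58.1] [ 1.9  8.1 61.6]
```

View pics/app.png

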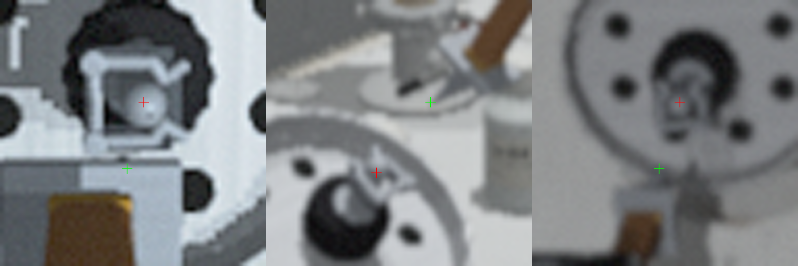

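The wrist crop shows the clip on the shaft with its crossbar at left (x≈95,y≈105), the dome at (147,107), and the blade at the lower edge under the guard. Next I refine the dome and crossbar positions.

```bash
python3 - <<'E'
from look import *
for nm in ('wrist','top','scene'):
    c=pickle.load(open(nm+'2.pkl','rb')); h=((cloud(c)-seat)@F*1000).reshape(-1,3); h=h[~np.isnan(h[:,0])]
    d=h[(np.hypot(h[:,0],h[:,1])<9)&(h[:,2]>6)&(h[:,2]<15)]
    b=h[(abs(h[:,0]+13)<4)&(abs(h[:,1])<8)&(abs(h[:,2]-2)<5)]
    a=h[(abs(h[:,0])<16)&(abs(abs(h[:,1])-12)<4)&(abs(h[:,2]-2)<4)]
    print(nm,'dome',len(d),d.mean(0).round(1),d.min(0).round(1),d.max(0).round(1),'bar',len(b),b.mean(0).round(1) if len(b) else '',b.min(0).round(1) if len(b) else '',b.max(0).round(1) if len(b) else '')
    print('  arms y',a[a[:,1]<0].mean(0).round(1),a[a[:,1]>0].mean(0).round(1),a[:,1].min().round(1),a[:,1].max().round(1))
c=pickle.load(open('wrist2.pkl','rb'));Q=(cloud(c)-seat)@F*1000
p=px(c,seat)[0]
for v in range(p[1]-14,p[1]+13,3): print(v,[f'{Q[v,u,0]:.0f},{Q[v,u,1]:.0f},{Q[v,u,2]:.0f}' for u in range(p[0]-18,p[0]+14,3)])
E
```

```text
tcp in head mm [-13.5  -0.2 125.7] q [ 0.13 -0.77  2.26 -0.08  1.05  0.14]
tip in head [-5.6 -0.3 61.1]
shift first (cm, present tool axes): [ 0.03 -0.16  4.31]
turn (tool axes): [-0.001  0.002  0.001]
wrist dome 93 [0.8 2.2 9.8] [-5.  -3.2  6.6] [ 6.5  7.2 12.9] bar 64 [-11.8  -0.3   4. ] [-14.5  -7.8  -0.3] [-9.1  7.9  6.5]
  arms y [-2.4 -9.9  3.4] [-1.6 12.3  2.9] -12.3 15.5
top dome 21 [ 0.7 -2.1  9.5] [-4.3 -7.3  6.3] [ 5.3  2.7 12.8] bar 16 [-12.2   0.2   3.4] [-14.2  -7.5  -0.4] [-10.6   7.2   5.7]
  arms y [ -2.3 -11.9   2.6] [-3.  10.2  2.9] -15.3 13.0
scene dome 21 [-1.3  1.4  9.4] [-5.8 -6.9  6.1] [ 4.6  5.7 12.7] bar 13 [-13.   -2.1   3.6] [-14.5  -7.7  -0. ] [-10.    6.8   6.9]
  arms y [-7.6 -9.9  2.9] [-3.4 11.9  1.7] -13.2 14.7
164 ['-20,9,-38', '-16,11,-26', '-12,15,-3', '-9,15,-3', '-6,15,-1', '-3,15,-1', '0,15,-0', '4,15,-1', '7,15,-1', '12,11,-26', '15,11,-25']
167 ['-20,2,-55', '-16,8,-25', '-12,13,5', 'nan,nan,nan', '-6,13,5', '-3,13,4', '0,13,5', '3,13,3', '7,13,1', '12,8,-25', '15,8,-26']
170 ['-19,4,-26', '-16,4,-24', '-12,10,4', '-9,10,6', '-6,10,3', '-3,10
[... 173 characters left out ...]
6,1,-26']
176 ['-20,-10,-58', '-16,-3,-25', '-12,3,4', '-9,-3,-26', '-5,-3,-25', '-3,4,9', '0,5,10', '3,5,11', '7,3,1', '10,3,1', '16,-3,-26']
179 ['-20,-14,-58', '-16,-7,-27', '-12,0,4', '-9,-7,-25', '-5,-6,-25', '-3,1,10', '0,2,12', '3,2,11', '7,1,7', '10,-0,1', '16,-7,-26']
182 ['-20,-18,-57', '-16,-18,-58', '-12,-3,5', '-9,-10,-26', '-5,-10,-26', '-3,-2,9', '0,-2,10', '3,-2,11', '7,-3,3', '10,-4,0', '16,-10,-26']
185 ['-20,-21,-56', '-16,-22,-57', '-12,-6,5', '-9,-7,1', '-6,-8,-1', '-3,-7,1', '1,-7,0', '4,-6,4', '7,-6,6', '10,-7,3', '19,-22,-58']
188 ['-20,-26,-57', '-16,-26,-57', '-12,-9,7', '-9,-9,6', '-6,-10,5', '-3,-10,4', '1,-10,4', '4,-10,4', '7,-11,-0', '15,-26,-57', '19,-26,-58']
```

```bash
python3 -m crank '[[0.08,-0.12,0,0,0,0],[0,0,1.5,0,0,0],[0,0,1.6,0,0,0],[0,0,1.6,0,0,0],[0,0,0,0,0,0],[0,0,0,0,0,0],[0,0,0,0,0,0],[0,0,0,0,0,0],[0,0,0,0,0,0],[0,0,0,0,0,0]]'
python3 - <<'E'
from look import *
ims=[]
for nm in ('wrist','scene','top'):
    c=capture(nm); p=px(c,seat)[0]; t=px(c,tip)[0]
    y0,x0=p[1]-25,p[0]-25
    k=cv2.resize(c['frame'][y0:y0+50,x0:x0+50],(400,400),interpolation=cv2.INTER_CUBIC)
    ims.append(k)
    Q=cloud(c); w=(Q-s['ee_pos'])@R0*1000
    m=(abs(w[...,0])<7)&(abs(w[...,1])<14)&(w[...,2]>36)&(w[...,2]<64)
    for a in (40,48,56):
        q=w[m&(abs(w[...,2]-a)<4)]
        if len(q): print(nm,a,len(q),q.min(0).round(1),q.max(0).round(1))
cv2.imwrite('pics/near.png',cv2.resize(np.hstack(ims),(798,266)))
E
```

```text
time: 10.4
ee_pos: [0.5083, 0.1169, 0.2046]
tcp_rot: [2.534, -0.003, 1.575]
ft_force: [0.0, 0.6, -1.3]
opening: 0.147
finger_force: 107.7
tcp in head mm [-14.6   0.5  78.8] q [ 0.12 -0.66  2.27 -0.08  0.93  0.15]
tip in head [-6.7  0.4 14.2]
shift first (cm, present tool axes): [-0.05 -0.06 -0.38]
turn (tool axes): [-0.001  0.002  0.001]
scene 40 11 [ 0.  -3.3 36.3] [ 3.8  7.2 42.4]
scene 48 14 [ 0.3 -2.2 44.7] [ 3.1  7.5 51.8]
scene 56 7 [ 1.3  3.4 52. ] [ 3.2  7.2 58.2]
top 48 8 [-5.9  6.5 44.6] [ 0.9  8.8 51.8]
top 56 6 [-6.1  4.2 54.4] [ 0.3  7.4 57.4]
```

View pics/near.png

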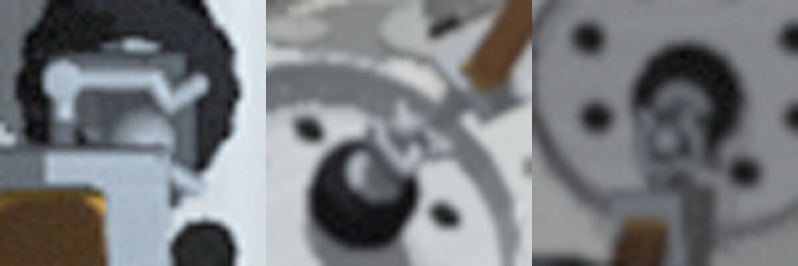

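Guard and blade are over the crossbar gap in all three crops, with y centred. Insert slowly.

```bash
python3 -m crank '[[0,0,0.2,0,0,0],[0,0,0.2,0,0,0],[0,0,0.2,0,0,0],[0,0,0.2,0,0,0],[0,0,0.2,0,0,0],[0,0,0.2,0,0,0],[0,0,0,0,0,0],[0,0,0,0,0,0],[0,0,0,0,0,0],[0,0,0,0,0,0]]'
python3 -c "from look import *"
```

```text
time: 11.8
ee_pos: [0.5152, 0.1169, 0.1947]
tcp_rot: [2.534, -0.003, 1.575]
ft_force: [0.1, 0.1, -1.3]
opening: 0.139
finger_force: 107.7
tcp in head mm [-14.7   0.5  66.7] q [ 0.12 -0.63  2.27 -0.08  0.9   0.15]
tip in head [-6.7  0.4  2.1]
shift first (cm, present tool axes): [-0.05 -0.06 -1.59]
turn (tool axes): [-0.001  0.002  0.001]
```

```bash
python3 -m crank '[[0,0,0.15,0,0,0],[0,0,0.15,0,0,0],[0,0,0.15,0,0,0],[0,0,0.15,0,0,0],[0,0,0.15,0,0,0],[0,0,0.15,0,0,0],[0,0,0,0,0,0],[0,0,0,0,0,0],[0,0,0,0,0,0],[0,0,0,0,0,0]]'
python3 -c "from look import *"
```

```text
time: 13.05
ee_pos: [0.5206, 0.117, 0.1876]
tcp_rot: [2.534, -0.003, 1.575]
ft_force: [0.7, 0.0, 1.4]
opening: 0.146
finger_force: 107.7
tcp in head mm [-14.2   0.5  57.9] q [ 0.12 -0.61  2.26 -0.08  0.88  0.15]
tip in head [-6.3  0.3 -6.7]
shift first (cm, present tool axes): [-0.05 -0.1  -2.47]
turn (tool axes): [-0.     0.002  0.001]
```

```bash
python3 -m crank '[[0,0,0.15,0,0,0],[0,0,0.15,0,0,0],[0,0,0.15,0,0,0],[0,0,0.15,0,0,0],[0,0,0.15,0,0,0],[0,0,0.15,0,0,0],[0,0,0,0,0,0],[0,0,0,0,0,0],[0,0,0,0,0,0],[0,0,0,0,0,0]]'
python3 -c "from look import *"
```

```text
time: 14.3
ee_pos: [0.5251, 0.117, 0.1792]
tcp_rot: [2.536, -0.003, 1.575]
ft_force: [0.2, -0.1, -0.7]
opening: 0.141
finger_force: 107.6
tcp in head mm [-15.4   0.4  48.3] q [ 0.12 -0.58  2.26 -0.08  0.86  0.15]
tip in head [ -7.5   0.2 -16.3]
shift first (cm, present tool axes): [-0.04  0.01 -3.43]
turn (tool axes): [-0.002  0.002  0.001]
```

```bash
cat > crop.py <<'E'
from look import *
def crops(name,o=seat,r=50):
    ims=[]
    for nm in ('wrist','scene','top'):
        c=capture(nm); pickle.dump(c,open(nm+'_l.pkl','wb')); p=px(c,o)[0]; y0,x0=np.clip(p[1]-r,0,384-2*r),np.clip(p[0]-r,0,512-2*r)
        ims.append(cv2.resize(c['frame'][y0:y0+2*r,x0:x0+2*r],(400,400),interpolation=cv2.INTER_CUBIC))
    cv2.imwrite(name,cv2.resize(np.hstack(ims),(798,266)))
E
python3 -c "
from crop import *
crops('pics/off.png',r=45)"
```

```text
tcp in head mm [-15.4   0.4  48.3] q [ 0.12 -0.58  2.26 -0.08  0.86  0.15]
tip in head [ -7.5   0.2 -16.3]
shift first (cm, present tool axes): [-0.04  0.01 -3.43]
turn (tool axes): [-0.002  0.002  0.001]
```

View pics/off.png

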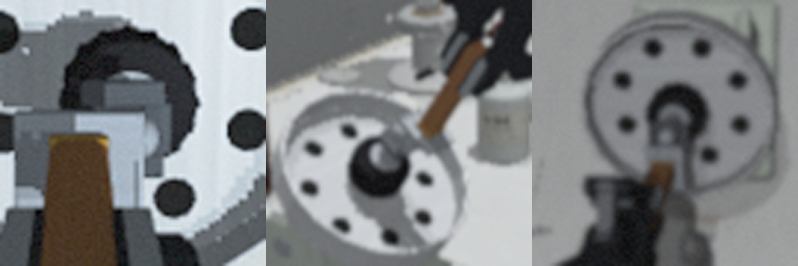

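The clip is no longer on the shaft; the blade stands beside the bare shaft. Withdraw, and look for the clip before moving off.

```bash
python3 -m crank '[[0,0,-1,0,0,0],[0,0,-1.5,0,0,0],[0,0,-2,0,0,0],[0,0,-2,0,0,0],[0,0,-1.3,0,0,0],[0,0,0,0.12,-0.022,0.068],[0,0,0,0.12,-0.022,0.068],[0,0,0,0.12,-0.022,0.068],[0,0,0,0.12,-0.022,0.068],[0,0,0,0.12,-0.022,0.068]]'
python3 - <<'E'
from h import *
go([.5232,-.2102,.246],R.from_euler('xyz',[np.pi,0,1.223]).as_matrix())
E
```

```text
time: 15.7
ee_pos: [0.4813, 0.1168, 0.2447]
tcp_rot: [-3.139, 0.0, 1.221]
ft_force: [-0.0, -0.0, -1.0]
opening: 0.146
finger_force: 107.6
shift first (cm, present tool axes): [-29.29  15.15  -0.17]
turn (tool axes): [-0.003  0.    -0.002]
```

```bash
python3 -m crank '[[-4.2,2.16,0,0,0,0],[-4.2,2.16,0,0,0,0],[-4.2,2.16,0,0,0,0],[-4.2,2.16,0,0,0,0],[-4.2,2.16,0,0,0,0],[-4.2,2.16,0,0,0,0],[-4.09,2.19,0,0,0,0],[0,0,0,0,0,0],[0,0,0,0,0,0],[0,0,0,0,0,0]]'
python3 - <<'E'
from crop import *
go([.5232,-.2102,.0726],R.from_euler('xyz',[np.pi,0,1.223]).as_matrix())
crops('pics/after.png',r=60,o=seat)
for nm in ('scene','top'):
    c=pickle.load(open(nm+'_l.pkl','rb')); w=(cloud(c)-s['ee_pos'])@R0*1000
    for a in (46,55,61):
        q=w[(abs(w[...,0])<14)&(abs(w[...,1])<16)&(abs(w[...,2]-a)<4)]
        if len(q): print(nm,a,len(q),q.min(0).round(1),q.max(0).round(1))
E
```

```text
time: 16.95
ee_pos: [0.5235, -0.2093, 0.244]
tcp_rot: [3.141, -0.0, 1.224]
ft_force: [-0.1, -0.8, -0.5]
opening: 0.147
finger_force: 107.6
tcp in head mm [  20.4 -325.5  104.8] q [-0.51 -0.11  1.71  0.    1.55 -0.17]
tip in head [ -10.4 -328.6   47.5]
shift first (cm, present tool axes): [ 30.02 -12.74   3.67]
turn (tool axes): [-0.601  0.112 -0.338]
shift first (cm, present tool axes): [-0.1  -0.   17.14]
turn (tool axes): [ 0.    -0.     0.001]
scene 46 11 [-2.5 -6.6 42.3] [ 4.7  7.2 48.9]
scene 55 11 [-4.5  0.3 51.1] [ 3.8  7.1 58.1]
scene 61 6 [-3.2  0.3 57.1] [ 3.8  6.  62.2]
```

View pics/after.png

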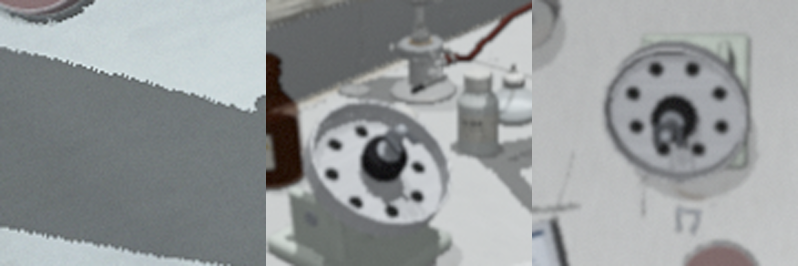

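The clip lies on the bench in front of the mixer, at about (687,218) in the right crop, and the shaft is bare. Now the wedge goes back in its stand.

```bash
python3 -m crank '[[-0.1,0,2.5,0,0,0],[0,0,3,0,0,0],[0,0,3,0,0,0],[0,0,2,0,0,0],[0,0,0,0,0,0],[0,0,1.2,0,0,0],[0,0,1.2,0,0,0],[0,0,1.2,0,0,0],[0,0,1,0,0,0],[0,0,1,0,0,0]]'
python3 -m crank '[[0,0,0.5,0,0,0],[0,0,0.4,0,0,0],[0,0,0,0,0,0],[0,0,0,0,0,0],[0,0,0,0,0,0],[0,0,0,0,0,0],[0,0,0,0,0,0],[0,0,0,0,0,0],[0,0,0,0,0,0],[0,0,0,0,0,0]]'
```

```text
time: 18.35
ee_pos: [0.5231, -0.2113, 0.0821]
tcp_rot: [-3.141, -0.0, 1.223]
ft_force: [0.5, 0.6, -1.3]
opening: 0.142
finger_force: 107.6
time: 19.6
ee_pos: [0.5232, -0.2114, 0.0738]
tcp_rot: [3.142, -0.0, 1.223]
ft_force: [-0.2, -0.1, -1.1]
opening: 0.142
finger_force: 107.6
```

```bash
python3 -m crank '[[0,0,0.1,0,0,0],[0,0,0,0,0,0],[0,0,0,0,0,0],[0,0,0,0,0,0],[0,0,0,0,0,0],[0,0,0,0,0,0],[0,0,0,0,0,0],[0,0,0,0,0,0],[0,0,0,0,0,0],[0,0,0,0,0,0]]'
python3 -m crank '[[0,0,0,0,0,0],[0,0,0,0,0,0],[0,0,0,0,0,0],[0,0,0,0,0,0],[0,0,0,0,0,0],[0,0,0,0,0,0],[0,0,-1.5,0,0,0],[0,0,-2.5,0,0,0],[0,0,-3,0,0,0],[0,0,-3,0,0,0]]' 0.3 40
python3 -m crank '[[0,0,-3.5,0,0,0],[0,0,-3.7,0,0,0],[0,0,0,0,0,0],[0,0,0,0,0,0],[0,0,0,0,0,0],[0,0,0,0,0,0],[0,0,0,0,0,0],[0,0,0,0,0,0],[0,0,0,0,0,0],[0,0,0,0,0,0]]' 1
python3 - <<'E'
from look import *
c=capture('wrist'); Q=cloud(c)
for nm,a,b,r in (('guard',.0465,.056,.025),('handletop',.125,.145,.02)):
    d=np.hypot(Q[...,0]-.523,Q[...,1]+.211); q=Q[(d<r)&(Q[...,2]>a)&(Q[...,2]<b)]
    if len(q)>5: print(nm,len(q),cv2.minAreaRect((q[:,:2]*1000).astype(np.float32)),np.percentile(q[:,2],[5,50,95]))
# knob: tool y along level y (q6~-pi/2..) pre-turn
n=F[:,2]
for nm,K in (('A tool y=+Y',np.stack([-F[:,0],F[:,1],-n],1)),('B tool y=-Y',np.stack([F[:,0],-F[:,1],-n],1)),('C tool y=+X',np.stack([F[:,1],F[:,0],-n],1))):
    print(nm,np.linalg.det(K)); go(seat+n*.09,K)
E
```

```text
time: 20.85
ee_pos: [0.5232, -0.2113, 0.0729]
tcp_rot: [3.142, -0.0, 1.223]
ft_force: [0.3, -0.6, -0.9]
opening: 0.141
finger_force: 107.6
time: 22.1
ee_pos: [0.5234, -0.2115, 0.1751]
tcp_rot: [3.14, 0.0, 1.223]
ft_force: [0.6, -0.6, 0.6]
opening: 0.652
finger_force: 0.0
time: 23.35
ee_pos: [0.5232, -0.2114, 0.2449]
tcp_rot: [3.142, 0.0, 1.223]
ft_force: [0.3, 0.0, -0.1]
opening: 1.004
finger_force: 0.0
tcp in head mm [  20.6 -327.6  105.7] q [-0.52 -0.11  1.71 -0.    1.55 -0.17]
tip in head [ -10.1 -330.7   48.4]
shift first (cm, present tool axes): [ 30.21 -12.82   3.75]
turn (tool axes): [-0.601  0.113 -0.339]
guard 313 ((522.8812255859375, -207.7142333984375), (32.13318634033203, 41.77604675292969), 66.41181182861328) [0.04794457 0.04986779 0.05202919]
handletop 213 ((523.4620361328125, -210.96548461914062), (15.168306350708008, 13.567757606506348), 69.94579315185547) [0.128364   0.13317057 0.13476818]
A tool y=+Y 1.0000000000000002
shift first (cm, present tool axes): [ 30.49 -12.04   2.27]
turn (tool axes): [-0.586 -0.401 -1.853]
B tool y=-Y 1.0000000000000002
shift first (cm, present tool axes): [ 30.49 -12.04   2.27]
turn (tool axes): [-0.365  0.534  1.181]
C tool y=+X 1.0000000000000002
shift first (cm, present tool axes): [ 30.49 -12.04   2.27]
turn (tool axes): [-0.601  0.113 -0.339]
```

```bash
python3 -m crank '[[5.08,-2.0,0.38,0,0,0],[5.08,-2.0,0.38,0,0,0],[5.08,-2.0,0.38,0,0,0],[5.08,-2.0,0.38,0,0,0],[5.08,-2.0,0.38,0,0,0],[5.08,-2.0,0.38,0,0,0],[0,0,0,0,0,0],[0,0,0,-0.12,0.0225,-0.068],[0,0,0,-0.12,0.0225,-0.068],[0,0,0,-0.12,0.0225,-0.068]]'
python3 -m crank '[[0,0,0,-0.12,0.0225,-0.068],[0,0,0,-0.12,0.0225,-0.068],[0,0,0,0,0,0],[0,0,0,0,0,0],[0,0,0,0,0,0],[0,0,0,0,0,0],[0,0,0,0,0,0],[0,0,0,0,0,0],[0,0,0,0,0,0],[0,0,0,0,0,0]]'
python3 - <<'E'
from look import *
go(seat+F@[.0006,.0005,-.054],Rt)
c=capture('wrist'); h=((cloud(c)-seat)@F*1000).reshape(-1,3)
k=h[(np.hypot(h[:,0],h[:,1])<27)&(abs(h[:,2]+26)<2.5)]; print('knobtop',len(k),k.mean(0).round(1),k.min(0).round(1),k.max(0).round(1))
d=h[(np.hypot(h[:,0],h[:,1])<9)&(h[:,2]>6)&(h[:,2]<15)]; print('dome',d.mean(0).round(1),d.max(0).round(1),d.min(0).round(1))
E
```

```text
time: 24.65
ee_pos: [0.5148, 0.1151, 0.2228]
tcp_rot: [2.772, -0.029, 1.436]
ft_force: [0.5, 0.5, 0.3]
opening: 1.0
finger_force: 0.0
time: 25.9
ee_pos: [0.5142, 0.1161, 0.222]
tcp_rot: [2.534, -0.006, 1.576]
ft_force: [0.2, -0.6, -0.5]
opening: 1.002
finger_force: 0.0
tcp in head mm [ 0.2 -0.2 89.7] q [ 0.12 -0.65  2.23 -0.07  0.96  0.14]
tip in head [ 8.1 -0.1 25.1]
shift first (cm, present tool axes): [ 0.02 -1.54  0.71]
turn (tool axes): [-0.001 -0.     0.001]
shift first (cm, present tool axes): [ 0.06  0.06 14.37]
turn (tool axes): [-0.001 -0.     0.001]
knobtop 704 [  1.3   5.8 -25.6] [-20.7 -16.9 -28.5] [ 22.3  22.5 -23.6]
dome [0.7 2.2 9.6] [ 5.9  7.3 13.3] [-5.2 -3.8  6.1]
```

```bash
python3 -m crank '[[0.06,0.06,2,0,0,0],[0,0,2,0,0,0],[0,0,2,0,0,0],[0,0,2,0,0,0],[0,0,2,0,0,0],[0,0,1.5,0,0,0],[0,0,1.2,0,0,0],[0,0,1,0,0,0],[0,0,0.6,0,0,0],[0,0,0,0,0,0]]'
python3 -c "from look import *"
```

```text
time: 27.2
ee_pos: [0.5963, 0.1177, 0.1046]
tcp_rot: [2.535, -0.006, 1.575]
ft_force: [-0.1, -0.3, 0.3]
opening: 0.998
finger_force: 0.0
tcp in head mm [  0.5   0.4 -53.5] q [ 0.1  -0.27  2.18 -0.08  0.63  0.14]
tip in head [   8.4    0.4 -118.1]
shift first (cm, present tool axes): [ -0.04  -1.59 -13.61]
turn (tool axes): [-0.002 -0.     0.001]
```

```bash
python3 -m crank '[[0,0,0,0,0,0],[0,0,0,0,0,0],[0,0,0,0,0,0],[0,0,0,0,0,0],[0,0,0,0,0,0],[0,0,0,0,0,0],[0,0,0,0,0,0],[0,0,0,0,0,0],[0,0,0,0,0,0],[0,0,0,0,0,0]]' -1 60
python3 -m crank '[[0,0,0,0,0,0.14],[0,0,0,0,0,0.14],[0,0,0,0,0,0.14],[0,0,0,0,0,0.14],[0,0,0,0,0,0.14],[0,0,0,0,0,0.14],[0,0,0,0,0,0.14],[0,0,0,0,0,0.14],[0,0,0,0,0,0.14],[0,0,0,0,0,0.14]]'
python3 -c "from look import *;print(s['wrist_torque'],s['ft_force'])"
```

```text
time: 28.45
ee_pos: [0.5941, 0.1177, 0.103]
tcp_rot: [2.54, -0.005, 1.575]
ft_force: [-9.6, -1.2, 2.6]
opening: 0.258
finger_force: 58.2
time: 29.7
ee_pos: [0.5832, 0.1063, 0.0937]
tcp_rot: [3.015, -0.556, 0.207]
ft_force: [-69.5, -51.0, 24.0]
opening: 0.052
finger_force: 103.2
tcp in head mm [-16.5 -11.  -54.9] q [ 0.09 -0.28  2.19 -0.1   0.66  1.55]
tip in head [ -17.7  -20.3 -119.4]
shift first (cm, present tool axes): [ -0.27  -0.85 -13.77]
turn (tool axes): [-0.017  0.047 -1.395]
[-6.38216347  6.74537878 -4.10514016] [-69.50496168 -51.02032486  23.95769058]
```

```bash
python3 - <<'E'
from crop import *
ims=[]
for nm,r,sz in (('wrist',75,400),('scene',38,400)):
    c=capture(nm); p=px(c,seat)[0]
    y0,x0=np.clip(p[1]-r,0,384-2*r),np.clip(p[0]-r,0,512-2*r)
    ims.append(cv2.resize(c['frame'][y0:y0+2*r,x0:x0+2*r],(sz,sz),interpolation=cv2.INTER_CUBIC)); print(nm,p,px(c,s['ee_pos'])[0],x0,y0)
cv2.imwrite('pics/knob.png',np.hstack(ims))
E
```

```text
tcp in head mm [-16.5 -11.  -54.9] q [ 0.09 -0.28  2.19 -0.1   0.66  1.55]
tip in head [ -17.7  -20.3 -119.4]
shift first (cm, present tool axes): [ -0.27  -0.85 -13.77]
turn (tool axes): [-0.017  0.047 -1.395]
wrist [239 234] [255 222] 164 159
scene [204 212] [202 231] 166 174
```

View pics/knob.png

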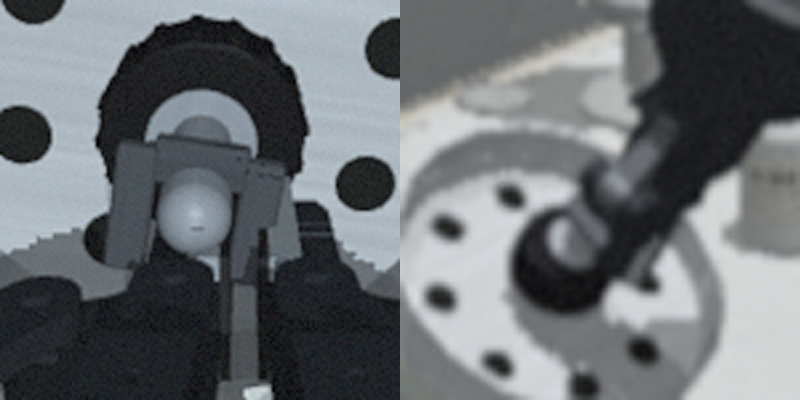

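The wrist crop shows the seat fork and dome at about (195,210), the knob behind it uphill, and the fingers shut on the downhill side: the grip slipped. Back off downhill, withdraw, and check the geometry.

```bash
python3 - <<'E'
from look import *
for nm in ('wrist','scene','top'):
    c=capture(nm); h=((cloud(c)-seat)@F*1000)
    w=((cloud(c)-s['ee_pos'])@R0*1000)
    m=(np.hypot(h[...,0],h[...,1])<45)&(h[...,2]>-50)&(h[...,2]<20)
    g=c['frame'].mean(2)
    print(nm); 
    for a in range(-50,20,5):
        k=m&(h[...,2]>=a)&(h[...,2]<a+5); q=h[k]
        if len(q)>3: print(a,len(q),'x',np.percentile(q[:,0],[2,50,98]).round(0),'y',np.percentile(q[:,1],[2,50,98]).round(0),'toolx',np.percentile(w[k][:,0],[2,98]).round(0),'tooly',np.percentile(w[k][:,1],[2,98]).round(0))
E
```

```text
tcp in head mm [-16.9 -10.9 -55.1] q [ 0.09 -0.28  2.19 -0.1   0.66  1.55]
tip in head [ -18.1  -20.2 -119.5]
shift first (cm, present tool axes): [ -0.24  -0.83 -13.79]
turn (tool axes): [-0.018  0.046 -1.393]
wrist
-50 6 x [13. 20. 21.] y [-13.  -5.  16.] toolx [31. 39.] tooly [-21.   8.]
-45 112 x [ 6. 20. 22.] y [-19.   3.  21.] toolx [23. 40.] tooly [-26.  12.]
-40 136 x [ 6. 19. 22.] y [-18.   3.  21.] toolx [25. 40.] tooly [-27.  12.]
-35 149 x [ 6. 19. 22.] y [-19.   3.  21.] toolx [21. 40.] tooly [-27.  13.]
-30 1838 x [-9. 11. 21.] y [-19.   2.  21.] toolx [10. 38.] tooly [-27.  12.]
-25 889 x [-4.  8. 19.] y [-17.   2.  19.] toolx [12. 36.] tooly [-26.  10.]
-20 105 x [-7.  5.  7.] y [-23.  -2.   5.] toolx [ 7. 24.] tooly [-11.  15.]
-15 101 x [-11.  -5.   7.] y [-24. -19.   3.] toolx [ 6. 23.] tooly [-9. 16.]
-10 117 x [-25.  -5.  -2.] y [-24. -19.   6.] toolx [-10.  12.] tooly [-15.  16.]
-5 563 x [-13.   1.  11.] y [-23.  -2.  14.] toolx [ 4. 28.] tooly [-22.  15.]
0 1752 x [-13.   1.  10.] y [-20.   2.  14.] toolx [ 3. 27.] tooly [-22.  12.]
5 512 x [-5.  2.  6.] y [-1
[... 1515 characters left out ...]
7.] tooly [-24.  14.]
-25 38 x [-4.  5. 18.] y [-17.  -5.  13.] toolx [11. 35.] tooly [-19.  11.]
-20 11 x [-7. -4.  6.] y [-25. -19.   2.] toolx [ 6. 22.] tooly [-8. 17.]
-15 11 x [-11.  -4.   7.] y [-27. -18.  -1.] toolx [ 1. 23.] tooly [-5. 18.]
-10 9 x [-10.  -5.  -3.] y [-27. -21.  -8.] toolx [ 2. 11.] tooly [ 0. 19.]
-5 53 x [-11.   2.   9.] y [-22.  -2.  12.] toolx [ 5. 25.] tooly [-20.  13.]
0 45 x [-9. -1. 10.] y [-27.  -7.  12.] toolx [ 4. 26.] tooly [-19.  18.]
5 31 x [-9. -2.  6.] y [-22.  -4.   3.] toolx [ 6. 21.] tooly [-10.  14.]
10 12 x [-8. -2.  3.] y [-24.  -5.   3.] toolx [ 6. 18.] tooly [-10.  16.]
15 21 x [-8. -3.  2.] y [-37.  -7.  13.] toolx [ 6. 13.] tooly [-20.  30.]
```

```bash
python3 -m crank '[[-0.62,0.27,0,0,0,0],[-0.62,0.27,0,0,0,0],[-0.62,0.27,0,0,0,0],[0,0,0,0,0,0],[0,0,0,0,0,0],[0,0,0,0,0,0],[0,0,0,0,0,0],[0,0,0,0,0,0],[0,0,0,0,0,0],[0,0,0,0,0,0]]' 1 40
python3 - <<'E'
from look import *
print(s['ft_force'],s['wrist_torque'])
c=capture('scene'); w=((cloud(c)-s['ee_pos'])@R0*1000); h=((cloud(c)-seat)@F*1000)
for a in range(-60,12,6):
    k=(abs(w[...,2]-a)<3)&(abs(w[...,0])<13)&(abs(w[...,1])<60); q=w[k]
    if len(q)>2: print(a,len(q),'toolx',np.percentile(q[:,0],[2,50,98]).round(),'y',np.sort(q[:,1]).round()[::max(1,len(q)//10)],'headz',h[k][:,2].mean().round())
E
```

```text
time: 31.2
ee_pos: [0.5846, 0.0908, 0.0949]
tcp_rot: [2.998, -0.593, 0.217]
ft_force: [17.1, -75.1, -8.8]
opening: 0.674
finger_force: 43.9
tcp in head mm [-14.7 -26.5 -54.6] q [ 0.06 -0.3   2.22 -0.09  0.62  1.51]
tip in head [ -13.3  -36.2 -118.9]
shift first (cm, present tool axes): [  0.35  -2.25 -13.78]
turn (tool axes): [ 0.019  0.023 -1.391]
[ 17.08932577 -75.12296054  -8.81179962] [-9.49069767 -1.01587011 -7.06227182]
-60 16 toolx [-12.  -5.   7.] y [-43. -43. -43. -42. -41. -41. -41. -41. -41. -39. -34. -33. -29.  29.
  29.  29.] headz 4.0
-54 32 toolx [-11.  -4.  12.] y [-44. -42. -42. -41. -40. -38. -36. -33.  29.  30.  31.] headz -1.0
-48 32 toolx [-11.   1.  10.] y [-43. -42. -41. -41. -40. -37. -35. -33.  29.  30.  31.] headz -7.0
-42 24 toolx [-11.  -7.  10.] y [-41. -41. -40. -39. -38. -36. -35. -34. -32.  29.  30.  32.] headz -13.0
-36 9 toolx [-10.  -7.  10.] y [-36. -35. -34. -34. -34.  28.  29.  30.  31.] headz -19.0
-30 30 toolx [-2.  8. 13.] y [-44. -41. -40. -39. -38. -36. -35. -33. -33. -32.] headz -26.0
-24 19 toolx [-2.  5. 12.] y [-44. -44. -44. -43. -43. -41. -40. -40. -40. -39. -37. -36. -36. -35.
 -33. -32. -32. -28. -28.] headz -32.0
-18 20 toolx [-12.   3.  12.] y [-43. -41. -41. -40. -38. -35. -33. -24.  38.  41.] headz -38.0
-12 35 toolx [-12.  -1.  13.] y [-45. -43. -41. -39. -37. -34. -27.  35.  39.  40.  41.  42.] headz -42.0
-6 11 toolx [-12.  -6.   1.] y [35. 35. 36. 37. 38. 39. 40. 40. 41. 42. 43.] headz -47.0
0 159 toolx [-12.  -4.  12.] y [-60. -56. -52. -48. -43. -39. -34. -28. -18.  13.  38.] headz -57.0
6 133 toolx [-13.  -6.  11.] y [-59. -49. -39. -30. -20. -10.  -4.   8.  25.  32.  39.] headz -59.0
```

```bash
python3 -m crank '[[0,0,0,0,0,0],[0,0,0,0,0,0],[0,0,0,0,0,0],[0,0,0,0,0,0],[0,0,0,0,0,0],[0,0,-0.5,0,0,0],[0,0,-0.5,0,0,0],[0,0,-1,0,0,0],[0,0,-1,0,0,0],[0,0,-1,0,0,0]]' -0.7 20
python3 -c "from look import *;print(s['ft_force'],s['wrist_torque'])"
```

```text
time: 32.5
ee_pos: [0.5614, 0.1067, 0.132]
tcp_rot: [3.03, -0.605, 0.208]
ft_force: [0.7, 0.2, 1.1]
opening: 0.153
finger_force: 0.0
tcp in head mm [-12.5 -10.3 -11. ] q [ 0.08 -0.43  2.25 -0.06  0.71  1.51]
tip in head [-10.8 -18.1 -75.6]
shift first (cm, present tool axes): [-0.03 -1.06 -9.36]
turn (tool axes): [ 0.004 -0.005 -1.4  ]
[0.73849241 0.24842912 1.14834878] [0.01947778 0.27318983 0.0319336 ]
```

```bash
python3 -m crank '[[0,0,-2.5,0,0,0],[0,0,-2.5,0,0,0],[0,0,-2.5,0,0,0],[0,0,-2.5,0,0,0],[0,0,0,0,0,0],[0,0,0,0,0,0],[0,0,0,0,0,0],[0,0,0,0,0,0],[0,0,0,0,0,0],[0,0,0,0,0,0]]' 0.1 40
python3 - <<'E'
from look import *
print('opening',s['opening'])
go(seat+F@[.0006,.0005,.06],Rt)
for nm in ('scene','top'):
    c=capture(nm); w=((cloud(c)-s['ee_pos'])@R0*1000); h=((cloud(c)-seat)@F*1000)
    for a in range(-60,12,6):
        k=(abs(w[...,2]-a)<3)&(abs(w[...,0])<16)&(abs(w[...,1])<70); q=w[k]
        if len(q)>2: print(nm,a,len(q),'toolx',np.percentile(q[:,0],[2,50,98]).round(),'y',np.sort(q[:,1]).round()[::max(1,len(q)//10)])
c=capture('wrist'); h=((cloud(c)-seat)@F*1000).reshape(-1,3)
k=h[(np.hypot(h[:,0],h[:,1])<27)&(abs(h[:,2]+26)<2.5)]; print('knobtop',len(k),k.mean(0).round(1),np.percentile(k,[1,99],axis=0).round(1))
k=h[(np.hypot(h[:,0],h[:,1])<20)&(abs(h[:,2]+2)<5)]; print('seat',len(k),np.percentile(k,[1,99],axis=0).round(1))
cv2.imwrite('pics/w5.png',c['frame'])
E
```

```text
time: 33.75
ee_pos: [0.5026, 0.1056, 0.2099]
tcp_rot: [3.031, -0.598, 0.208]
ft_force: [-0.3, 0.2, 0.0]
opening: 0.553
finger_force: 0.0
tcp in head mm [-16.3 -10.8  86.5] q [ 0.09 -0.7   2.28 -0.05  0.96  1.5 ]
tip in head [-15.  -18.6  21.9]
shift first (cm, present tool axes): [ 0.29 -1.04  0.39]
turn (tool axes): [-1.000e-03  1.000e-03 -1.399e+00]
opening 0.5530239597879973
shift first (cm, present tool axes): [ 1.86 -0.82  2.65]
turn (tool axes): [-1.000e-03  1.000e-03 -1.399e+00]
scene -60 41 toolx [-12.  -5.   7.] y [-39. -37. -37. -36. -36. -35. -31. -29. -22.  24.  29.]
scene -54 42 toolx [-12.  -6.  10.] y [-38. -37. -36. -36. -35. -31. -30. -29. -25.  24.  27.]
scene -48 45 toolx [-11.  -5.  10.] y [-38. -37. -37. -35. -35. -32. -30. -30. -27.  24.  24.  25.]
scene -42 45 toolx [-11.  -5.  10.] y [-37. -37. -36. -35. -35. -32. -29. -28.  23.  24.  25.  31.]
scene -36 31 toolx [-11.  -6.  10.] y [-36. -32. -31. -31. -30. -30. -27.  23.  24.  25.  32.]
scene -30 4 toolx [-8. -6.  4.] y [-29.  25.  25.  26.]
top -60 37 toolx [-9.  7. 12.] y [-28. -25. -23. -23. -22. -22. -22.  27.  30.  33.  38.  39.  40.]
top -54 37 toolx [-7.  7. 12.] y [-34. -27. -25. -23. -22. -22. -22.  26.  31.  32.  34.  37.  39.]
top -48 44 toolx [-9.  8. 12.] y [-35. -33. -25. -23. -23. -22. -22.  28.  32.  36.  39.]
top -42 39 toolx [-8.  6. 13.] y [-36. -29. -23. -22. -22. -22. -22.  27.  30.  32.  33.  35.  38.]
top -36 24 toolx [-5.  9. 13.] y [-29. -26. -23. -23. -22. -22. -22. -22. -21.  28.  32.  33.]
top -30 9 toolx [-11.  -0.   8.] y [-23. -23. -23. -22. -22. -22. -22. -21.  32.]
knobtop 748 [  5.4   0.7 -25.6] [[-18.7 -19.4 -28.1]
 [ 21.2  20.7 -23.8]]
seat 471 [[-13.7 -13.2  -1.4]
 [ 10.7  14.3   2.2]]
```

The fingertips measure about 28 mm behind the reported TCP, so the first grip was too shallow: it took the seat above the knob, not the knob. Re-centre, turn back and check the hand's depth.

```bash
python3 -m crank '[[1.86,-0.82,0,0,0,0],[0,0,0,0,0,-0.175],[0,0,0,0,0,-0.175],[0,0,0,0,0,-0.175],[0,0,0,0,0,-0.175],[0,0,0,0,0,-0.175],[0,0,0,0,0,-0.175],[0,0,0,0,0,-0.175],[0,0,0,0,0,-0.175],[0,0,0,0,0,0]]' 0.5
python3 - <<'E'
from look import *
go(seat+F@[.0007,.0006,-.081],Rt)
for nm in ('scene','top'):
    c=capture(nm); w=((cloud(c)-s['ee_pos'])@R0*1000)
    for a in range(-130,0,8):
        k=(abs(w[...,2]-a)<4)&(abs(w[...,0])<50)&(abs(w[...,1])<70); q=w[k]
        if len(q)>2: print(nm,a,len(q),'toolx',np.percentile(q[:,0],[2,50,98]).round(),'y',np.sort(q[:,1]).round()[::max(1,len(q)//8)])
E
```

```text
time: 35.15
ee_pos: [0.5165, 0.1169, 0.22]
tcp_rot: [2.534, -0.007, 1.574]
ft_force: [-1.1, 0.2, -0.3]
opening: 0.755
finger_force: 0.0
tcp in head mm [ 0.9  0.5 86.8] q [ 0.12 -0.64  2.23 -0.07  0.95  0.14]
tip in head [ 8.8  0.6 22.2]
shift first (cm, present tool axes): [-0.06 -1.61  0.42]
turn (tool axes): [-0.001 -0.    -0.001]
shift first (cm, present tool axes): [-0.   -0.   16.78]
turn (tool axes): [-0.001 -0.    -0.001]
scene -130 327 toolx [-5. 11. 20.] y [-69. -58. -38. -21. -10.   7.  25.  50.  63.]
scene -122 227 toolx [-4. 11. 20.] y [-68. -61. -32. -24.  -4.   9.  25.  50.  64.]
scene -114 198 toolx [-6. 12. 18.] y [-67. -62. -29. -20.  -3.   9.  21.  54.  63.]
scene -106 247 toolx [-13.  10.  18.] y [-67. -57. -33. -30. -21.   3.  22.  52.  60.]
scene -98 166 toolx [-14.  11.  17.] y [-66. -60. -39. -36. -33. -24.  28.  52.  60.]
scene -90 222 toolx [-11.   7.  13.] y [-65. -59. -43. -39. -30.  42.  50.  53.  60.]
scene -82 132 toolx [-9. 11. 14.] y [-64. -54. -45. -41. -37.  31.  39.  49.  58.]
scene -74 66 toolx [-10.   7.  13.] y [-48. -43. -37.  31.  33.  34.  34.
[... 780 characters left out ...]
. 31. 35. 35. 36. 38. 59. 65.]
top -90 66 toolx [-15.  -6.  10.] y [32. 40. 54. 60. 61. 62. 63. 64. 64.]
top -82 41 toolx [-15. -12.   4.] y [33. 37. 39. 41. 43. 44. 63. 63. 63.]
top -74 6 toolx [-15. -13.  -9.] y [-32.  38.  42.  42.  43.  44.]
top -66 18 toolx [-13. -10.  -5.] y [-38. -33. -32. -31. -31. -31. -31.  36.  40.]
top -58 30 toolx [-13. -11.  -4.] y [-37. -33. -32. -32. -31. -31.  34.  38.  38.  39.]
top -50 31 toolx [-13.  -9.  -4.] y [-39. -32. -31. -31. -31.  33.  37.  38.  39.  44.  45.]
top -42 31 toolx [-13.  -9.  -2.] y [-36. -32. -32. -31. -31. -31. -31.  35.  39.  41.  45.]
top -34 12 toolx [-10.  -8.   1.] y [-32. -32. -32. -31. -31. -30. -30. -30.  37.  37.  38.  39.]
```

```bash
python3 -m crank '[[0,0,2,0,0,0],[0,0,2.5,0,0,0],[0,0,2.5,0,0,0],[0,0,2,0,0,0],[0,0,2,0,0,0],[0,0,1.8,0,0,0],[0,0,1.5,0,0,0],[0,0,1.3,0,0,0],[0,0,0.9,0,0,0],[0,0,0,0,0,0]]'
python3 -c "from look import *"
```

```text
time: 36.5
ee_pos: [0.6105, 0.118, 0.0837]
tcp_rot: [2.535, -0.006, 1.575]
ft_force: [0.4, -0.2, 0.7]
opening: 0.751
finger_force: 0.0
tcp in head mm [  0.1   0.5 -78.8] q [ 0.09 -0.2   2.16 -0.09  0.58  0.15]
tip in head [   7.9    0.5 -143.4]
shift first (cm, present tool axes): [ -0.05  -1.56 -16.14]
turn (tool axes): [-0.002 -0.     0.   ]
```

```bash
python3 -m crank '[[0,0,0,0,0,0],[0,0,0,0,0,0],[0,0,0,0,0,0],[0,0,0,0,0,0],[0,0,0,0,0,0],[0,0,0,0,0,0],[0,0,0,0,0,0],[0,0,0,0,0,0],[0,0,0,0,0,0],[0,0,0,0,0,0]]' -1 60
python3 -c "from look import *;print(s['ft_force'],s['wrist_torque'])"
```

```text
time: 37.75
ee_pos: [0.6097, 0.1181, 0.0847]
tcp_rot: [2.536, -0.006, 1.575]
ft_force: [-8.9, -1.3, 5.2]
opening: 0.473
finger_force: 59.2
tcp in head mm [  0.    0.6 -77.6] q [ 0.09 -0.2   2.16 -0.09  0.58  0.15]
tip in head [   7.9    0.6 -142.2]
shift first (cm, present tool axes): [ -0.06  -1.57 -16.01]
turn (tool axes): [-0.003 -0.     0.001]
[-8.93866182 -1.31734342  5.2059412 ] [-0.08473201  0.93692992 -0.09322075]
```

Opening 0.473 corresponds to about 40 mm, so the fingers are on the knob. Turn it clockwise.

```bash
python3 -m crank '[[0,0,0,0,0,0.14],[0,0,0,0,0,0.14],[0,0,0,0,0,0.14],[0,0,0,0,0,0.14],[0,0,0,0,0,0.14],[0,0,0,0,0,0.14],[0,0,0,0,0,0.14],[0,0,0,0,0,0.14],[0,0,0,0,0,0.14],[0,0,0,0,0,0.14]]'
python3 -c "from look import *;print(s['ft_force'],s['wrist_torque'],R0.T@s['wrist_torque'])"
```

```text
time: 39.0
ee_pos: [0.6094, 0.1185, 0.0844]
tcp_rot: [3.035, -0.597, 0.202]
ft_force: [-9.6, 0.9, 5.6]
opening: 0.472
finger_force: 59.3
tcp in head mm [ -0.4   1.1 -77.6] q [ 0.1  -0.2   2.16 -0.08  0.58  1.55]
tip in head [   0.7   -6.8 -142.2]
shift first (cm, present tool axes): [ -1.53  -0.16 -16.01]
turn (tool axes): [-0.003  0.002 -1.404]
[-9.58256043  0.90350264  5.63039872] [0.30192601 1.1099255  0.32093789] [ 0.60952114 -1.02351736 -0.0836137 ]
```

```bash
python3 -m crank '[[0,0,0,0,0,0],[0,0,0,0,0,0],[0,0,0,0,0,0],[0,0,0,0,0,0],[0,0,-1,0,0,0],[0,0,-2.5,0,0,0],[0,0,-3,0,0,0],[0,0,-3,0,0,0],[0,0,-3.5,0,0,0],[0,0,-4,0,0,0]]' 0.6 40
python3 -m crank '[[0,0,-3,0,0,0],[0,0,-2,0,0,0],[0,0,0,0,0,0],[0,0,0,0,0,0],[0,0,0,0,0,0],[0,0,0,0,0,0],[0,0,0,0,0,0],[0,0,0,0,0,0],[0,0,0,0,0,0],[0,0,0,0,0,0]]'
python3 - <<'E'
from look import *
print(s['ft_force'],s['qd'].round(3))
c=capture('top'); P=cloud(c); d=np.hypot(P[...,0]-.523,P[...,1]+.211); q=P[(d<.025)&(P[...,2]>.12)&(P[...,2]<.15)]; print('handle top',len(q),q.mean(0),q[:,2].max())
for nm,x,y in (('dish',.432,.08),('jar',.678,-.131)):
    q=P[(np.hypot(P[...,0]-x,P[...,1]-y)<.07)&(P[...,2]>.012)&(P[...,2]<.15)]; print(nm,len(q),np.median(q,0) if len(q) else '')
a=pickle.load(open('top_l.pkl','rb'))['frame'].astype(int); dd=abs(a-c['frame']).max(2); p=px(c,[.5,.105,.0])[0]; print('diff near clip',dd[p[1]-12:p[1]+12,p[0]-14:p[0]+14].max(), p)
E
```

```text
time: 40.25
ee_pos: [0.5125, 0.1167, 0.2249]
tcp_rot: [3.031, -0.598, 0.208]
ft_force: [-0.8, -0.2, 0.4]
opening: 0.795
finger_force: 0.0
time: 41.5
ee_pos: [0.4851, 0.1164, 0.2651]
tcp_rot: [3.031, -0.599, 0.208]
ft_force: [-0.5, 0.8, 0.4]
opening: 0.799
finger_force: 0.0
tcp in head mm [  0.9   0.5 141.8] q [ 0.13 -0.76  2.23 -0.07  1.08  1.54]
tip in head [ 2.2 -7.3 77.2]
shift first (cm, present tool axes): [-1.59 -0.22  5.92]
turn (tool axes): [-1.000e-03  0.000e+00 -1.399e+00]
[-0.51281209  0.79589914  0.35461825] [ 0.    -0.002  0.001  0.     0.002  0.001]
handle top 58 [ 0.52193775 -0.21164925  0.13130786] 0.13569982860380414
dish 952 [0.42927697 0.07150176 0.01899044]
jar 525 [ 0.6705718  -0.12980261  0.07421042]
diff near clip 178 [195 224]
```

```bash
python3 -c "
from h import *
print(workorder.finish_job())"
```

```text
the job is handed in; nothing more can be done
None
```

I eased the clip off with the wedge onto the bench, stood the wedge back in its stand, turned the knob about 1.4 rad clockwise on the second grip (the first caught the seat above it and slipped), left the dish and jar in place, and handed the job in at about 41.5 s; the verdict was not shown.

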